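# Kit the chain-idler parts into the pocket tray

### The job

Make up the overhaul kit for the chain idler in the black tray: the toothed sprocket with its hub up, the two smaller ball bearings and the brass bush standing up, each sitting flat on the floor of the pocket made for its size, one part to a pocket. Leave the one large bearing and the steel bush, which belong to another machine, where they are.

Things in the scene. Friction and masses are not known exactly. Their poses are not given: they have to be found in the camera images.
- idler_sprocket_mid (a point): dark steel chain sprocket with 17 teeth, lying flat, hub up, about 0.22 kg. Toothed disc 72 mm across and 6 mm thick at the bottom; on it a round hub 36 mm across that reaches from 6 mm to 20 mm above the underside and is the place to grip from above. The point is the centre, 10 mm above the underside; z up along its axis.
- idler_bearing_1_mid (a point): one of two equal ball bearings with black seals, lying flat: steel ring 40 mm across and 12 mm high, its bore closed to fingers. Centre of the bearing, 6 mm above its underside; z along its axis. Weighs about 70 g. Grip it across its outside.
- idler_bearing_2_mid (a point): one of two equal ball bearings with black seals, lying flat: steel ring 40 mm across and 12 mm high, its bore closed to fingers. Centre of the bearing, 6 mm above its underside; z along its axis. Weighs about 70 g. Grip it across its outside.
- brass_bush_mid (a point): brass bush, a plain upright tube 28 mm across and 32 mm high, about 70 g. Centre, 16 mm above its underside; z along its axis. Grip it across its outside.
- large_bearing_mid (a point): look-alike, to be left: larger ball bearing 52 mm across and 15 mm high, lying flat. Centre, 7.5 mm above its underside; z along its axis.
- steel_bush_mid (a point): look-alike, to be left: grey steel bush, an upright tube 24 mm across and 26 mm high. Centre, 13 mm above its underside; z along its axis.
- sprocket_pocket_seat (a point): Seat of the sprocket (largest pocket): centre of the floor of a round pocket, 80 mm across, 7 mm deep, black pad on its floor, in a grey square insert; four such inserts, 2 x 2 and 92 mm apart, lie in a fixed low black tray, 196 mm square, and change places. Floor 11 mm, insert tops 18 mm, tray walls 15 mm above the counter. z up; x, y along the tray's sides.
- bearing_pocket_1_seat (a point): Seat of a 40 mm bearing, either one (two equal pockets): centre of the floor of a round pocket, 48 mm across, 7 mm deep, black pad on its floor, in a grey square insert; four such inserts, 2 x 2 and 92 mm apart, lie in a fixed low black tray, 196 mm square, and change places. Floor 11 mm, insert tops 18 mm, tray walls 15 mm above the counter. z up; x, y along the tray's sides.
- bearing_pocket_2_seat (a point): Seat of a 40 mm bearing, either one (two equal pockets): centre of the floor of a round pocket, 48 mm across, 7 mm deep, black pad on its floor, in a grey square insert; four such inserts, 2 x 2 and 92 mm apart, lie in a fixed low black tray, 196 mm square, and change places. Floor 11 mm, insert tops 18 mm, tray walls 15 mm above the counter. z up; x, y along the tray's sides.
- bush_pocket_seat (a point): Seat of the brass bush (smallest pocket): centre of the floor of a round pocket, 36 mm across, 10 mm deep, black pad on its floor, in a grey square insert; four such inserts, 2 x 2 and 92 mm apart, lie in a fixed low black tray, 196 mm square, and change places. Floor 8 mm, insert tops 18 mm, tray walls 15 mm above the counter. z up; x, y along the tray's sides.

How it is judged (in metres and radians):
At the end, for the whole second after the job is handed in: Sprocket (hub up), bush and both 40 mm bearings each in a pocket of their size: centre within 8 mm of the pocket's, underside within 2.5 mm of its floor, tilt under 0.12 rad; large bearing and steel bush within 30 mm of their start (horizontal distance between idler_sprocket_mid and sprocket_pocket_seat below 0.008 m and z of idler_sprocket_mid in the frame of sprocket_pocket_seat between 0.006 and 0.0125 m and angle between idler_sprocket_mid's own z axis and vertical below 0.12 rad and horizontal distance between brass_bush_mid and bush_pocket_seat below 0.008 m and z of brass_bush_mid in the frame of bush_pocket_seat between 0.012 and 0.0185 m and angle between the z axis of brass_bush_mid and the z axis of bush_pocket_seat, either way round below 0.12 rad and ((horizontal distance between idler_bearing_1_mid and bearing_pocket_1_seat below 0.008 m and z of idler_bearing_1_mid in the frame of bearing_pocket_1_seat between 0.002 and 0.0085 m and angle between the z axis of idler_bearing_1_mid and the z axis of bearing_pocket_1_seat, either way round below 0.12 rad and horizontal distance between idler_bearing_2_mid and bearing_pocket_2_seat below 0.008 m and z of idler_bearing_2_mid in the frame of bearing_pocket_2_seat between 0.002 and 0.0085 m and angle between the z axis of idler_bearing_2_mid and the z axis of bearing_pocket_2_seat, either way round below 0.12 rad) or (horizontal distance between idler_bearing_1_mid and bearing_pocket_2_seat below 0.008 m and z of idler_bearing_1_mid in the frame of bearing_pocket_2_seat between 0.002 and 0.0085 m and angle between the z axis of idler_bearing_1_mid and the z axis of bearing_pocket_2_seat, either way round below 0.12 rad and horizontal distance between idler_bearing_2_mid and bearing_pocket_1_seat below 0.008 m and z of idler_bearing_2_mid in the frame of bearing_pocket_1_seat between 0.002 and 0.0085 m and angle between the z axis of idler_bearing_2_mid and the z axis of bearing_pocket_1_seat, either way round below 0.12 rad)) and distance of each of large_bearing_mid, steel_bush_mid from where it was at the start of the episode below 0.03 m); the robot touches nothing.
It fails at once if the large bearing is moved by more than 30 mm (distance of large_bearing_mid from where it was at the start of the episode above 0.03 m).
It fails at once if the steel bush is moved by more than 30 mm (distance of steel_bush_mid from where it was at the start of the episode above 0.03 m).
It also fails if it takes over 109 s, if anything falls off the work surface, if the arm or the gripper's body presses on something with over 40 N, if the wrist force passes 120 N, or if a joint passes its speed limit or range.

### The arm

A 6-joint arm with a two-finger parallel gripper is mounted at the origin on a cart in front of the work surface, level with it; the furniture and walls round the work are solid. World frame = base frame: x ahead of the robot, y to its left, z up, the work surface at z = 0. Lengths are in m, angles in degrees, forces in N, time in s.
With the tool pointing down it reaches from about 0.3 to 0.75 m from the base axis. Payload 8.5 kg.
Tool frame: the origin (TCP) lies at the very end of the fingers, on their centre line; the grasp point (between the pads) lies 19 mm behind it; z points along the fingers, y is the line along which they close (so a half turn about z gives the same grasp; the last joint's range is limited). The gripper opens to 85 mm and grips with 20 to 120 N. Pads are 22 mm wide; open, the fingers measure 114 mm over their backs; the gripper's body (76 mm by 85 mm) begins 54 mm behind the grasp point. The pads swing forward as they close: fully open they stand 13 mm farther back than shut.
Start: joints at [54.127, 21.807, 74.336, -0, 83.858, -12.336], TCP at [0.22, 0.504, 0.231] pointing down, gripper open.
Joint ranges: [-178.18, 178.18], [-50.72, 133.34], [12.68, 142.11], [-81.47, 261.47], [9.98, 163.14], [-165.26, 165.26]. Speed limits (degrees/s): [136.94, 136.94, 180, 180, 180, 180].

### API

Orientations are given as a 3x3 rotation matrix whose columns are the frame's x, y, z axes.
In Python, from rig import env gives the robot as it stands.
- The arm moves only by the tool move_arm, never from a script. Its argument "plan" is a list of rows, each a list of 7 numbers: the turn, a rotation vector about the tool's x, y, z in degrees, then the shift along the tool's x, y, z in cm, then the gripper command: -1 is shut, 1 is fully open, values between are in proportion. In form: [[ax, ay, az, tx, ty, tz, jaw], ...]. A call has 1 to 5 rows; each row is the pose to reach, as a shift and turn from the pose commanded when the call began, along the tool's axes at that moment; what a row does not reach only later rows make up. A row lasts 1/10 s, in which the tool goes at most 50 mm and 8.59 degrees, less where a joint would pass 70% of its speed; a pose out of reach is approached as far as the arm can. A call with a gripper value outside its range is refused whole. The fingers move at their own pace and stop on an object; "squeeze" is the grip in N (left out, the last holds). Time passes only in rows, so rows that repeat a pose let the fingers close. It gives the time, the measured TCP pose, the force, the opening and the grip force at its end, in the units of the state.
- env.observe(): the state, without advancing time (a new reading comes with each control period).
- env.get_image(name): name is "side" or "top" or "wrist"; returns a dict with "color" (420x560x3 uint8, red, green, blue), "fov_y" (degrees; the focal length in pixels is half the picture's height over the tangent of half this angle, whatever the lens; pixels are square), "cx", "cy" (the principal point, pixels), "distortion" ([k1, k2, p1, p2, k3] as OpenCV has them; the pictures are not rectified), "R" (3x3) and "t" (3): a world point X has camera coordinates R X + t. Camera axes: x right, y down, z forward; pixel columns grow to the right and rows downward; lengths in m; the calibration is good to about 2 mm. A picture is of the moment at which its call begins. There is no depth.
- env.close_job(): hands the job in; it is judged then, once.
Trained networks look in a picture, given as the dict that the camera call returned (one of the last four; its "shot" number tells which), for a name from the list of things; names that differ only in an ending like _2 or _b are one class to them, and where a whole thing is asked for, a point or a joint stands for the part that bears it (a point fixed in the world has none). Each returns a list of dicts, best first, with "conf" (0 to 1); they miss things now and then, are a little off and sometimes report something else, mostly with a low value. They report only what shows in the picture. A call takes as long as a camera call.
- env.outline_of(target, picture): "mask" (420x560 bool, what is visible of it) and "bbox" ([centre column, centre row, width, height] in pixels, round what is visible of it).
- env.tip_of(target, picture): "pixel" ([column, row] in pixels: a listed point, or the origin of a listed thing).
The state is a dict: "time_s": time; "q": joint angles; "qvel": joint speeds; "joint_efforts": joint torques, N m; "position": TCP position; "tool_rot": TCP orientation; "ft_force": force on the tool from outside, world axes, zero at the start; "wrist_torque": the same for the moment, N m; "grip_width": finger opening in m; "gripper_force": force on a finger pad.
Only numpy, scipy, OpenCV 4.12 (cv2) and the standard library are available. Lean on these libraries where they do the work, as an engineer would, in place of code of your own. Each camera call takes 0.05 s, during which the arm holds its last target. There are 200 camera calls.

## Working session

There is one attempt and no reset: what is moved stays moved. The work goes in short steps, Python scripts to look and compute and a tool call to move; the robot and the scene stay as the last step left them, time stands still between calls to the robot, and variables do not carry over. Pictures are saved under pics/ and viewed, at most 14 in all, crops included, and the job is handed in when it is done.

Besides the shell and the picture viewer there is one more tool, called after "Request:" as name([rows], argument=value, ...), one row to a line, values as JSON. move_arm: Moves the arm, as the interface text tells. Its arguments: {"type":"object","properties":{"plan":{"type":"array"},"squeeze":{"type":"number"}},"required":["plan"]}

```bash
ls; mkdir -p pics; cat > h.py <<'E'
import numpy as np, cv2
from rig import env
def K(im):
    H,W=im["color"].shape[:2]; f=H/2/np.tan(np.radians(im["fov_y"])/2)
    return np.array([[f,0,im["cx"]],[0,f,im["cy"]],[0,0,1]])
def w(im,px,z):
    u=cv2.undistortPoints(np.array([[px]],float),K(im),np.array(im["distortion"],float))[0,0]
    R=np.array(im["R"]);t=np.array(im["t"]); c=-R.T@t; d=R.T@np.array([u[0],u[1],1.])
    return c+d*(z-c[2])/d[2]
def proj(im,X):
    R=np.array(im["R"]);return cv2.projectPoints(np.array(X,float).reshape(-1,1,3),cv2.Rodrigues(R)[0],np.array(im["t"],float),K(im),np.array(im["distortion"],float))[0][:,0]
Z=dict(idler_sprocket_mid=.010,idler_bearing_1_mid=.006,brass_bush_mid=.016,large_bearing_mid=.0075,steel_bush_mid=.013,sprocket_pocket_seat=.011,bearing_pocket_1_seat=.011,bush_pocket_seat=.008)
def look(im,names=Z):
    for n in names:
        for d in env.tip_of(n,im)[:4]:
            if d["conf"]>.2: print(n,round(d["conf"],2),np.round(d["pixel"],1),np.round(w(im,d["pixel"],Z[n])[:2],4))
def save(im,name): cv2.imwrite("pics/"+name,cv2.cvtColor(im["color"],cv2.COLOR_RGB2BGR))
E
python3 - <<'E'
from h import *
s=env.observe(); print(s)
for c in("top","side"):
    im=env.get_image(c); save(im,c+"0.png"); print(c,-np.array(im["R"]).T@im["t"]); look(im)
E
```

```text
pics
{'time_s': 0.0, 'q': array([ 5.41281371e+01,  2.18403100e+01,  7.43847769e+01, -1.05289593e-04,
        8.38570358e+01, -1.23354472e+01]), 'qvel': array([-0.05400534,  0.0176454 ,  0.11454183, -0.06041997,  0.05171766,
        0.01609157]), 'joint_efforts': array([ 3.04942096e-04, -4.48462951e+01, -2.31281447e+01, -1.38794426e-04,
        4.66598067e-03,  4.03353101e-05]), 'position': array([0.21945857, 0.50400366, 0.23071801]), 'tool_rot': array([[-9.16806406e-01,  3.99331079e-01, -8.38404257e-04],
       [ 3.99331844e-01,  9.16805719e-01, -1.16252638e-03],
       [ 3.04420902e-04, -1.40061315e-03, -9.99998973e-01]]), 'ft_force': array([0.81533781, 0.6711093 , 0.46799547]), 'wrist_torque': array([ 0.00178587,  0.00934546, -0.01138134]), 'gripper_force': 0.0, 'grip_width': 0.08541093977853638}
top [ 0.3726877  -0.0050644   1.24431582]
idler_sprocket_mid 0.69 [338.3 197.2] [ 0.5391 -0.1842]
idler_bearing_1_mid 0.72 [353.1 235.6] [ 0.4323 -0.2266]
brass_bush_mid 0.51 [308.1 230. ] [ 0.4455 -0.0997]
large_bearing_mid 0.53 [390.2 232. ] [ 0.4436 -0.3316]
steel_bush_mid 0.46 [389.4 188.3] [ 0.5666 -0.3292]
sprocket_pocket_seat 0.61 [160.3 196.3] [0.5336 0.3158]
bearing_pocket_1_seat 0.65 [162.5 230.7] [0.437  0.3055]
bush_pocket_seat 0.94 [192.  234.8] [0.4273 0.2225]
side [ 0.48903815 -0.96965529  0.82200941]
idler_sprocket_mid 0.68 [322.2 274.6] [ 0.5496 -0.1813]
idler_bearing_1_mid 0.77 [271.5 291.6] [ 0.4447 -0.2248]
brass_bush_mid 0.54 [272.3 243.9] [ 0.4431 -0.0922]
large_bearing_mid 0.84 [268.5 337.4] [ 0.4422 -0.3421]
steel_bush_mid 0.66 [338.  324.5] [ 0.5737 -0.3166]
steel_bush_mid 0.64 [305.9 147.6] [0.5264 0.3076]
sprocket_pocket_seat 0.7 [306.4 151.2] [0.5275 0.2921]
bearing_pocket_1_seat 0.61 [271.7 143.3] [0.4298 0.3347]
```

View pics/top0.png

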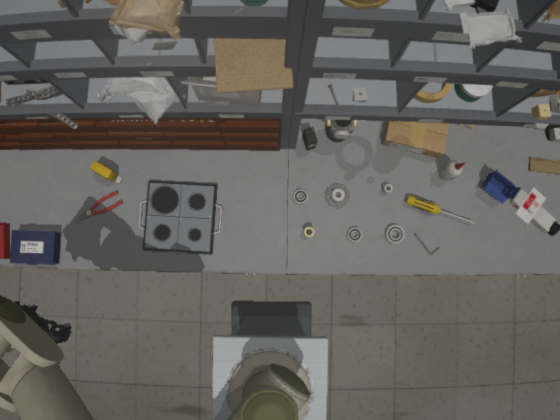

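View pics/side0.png

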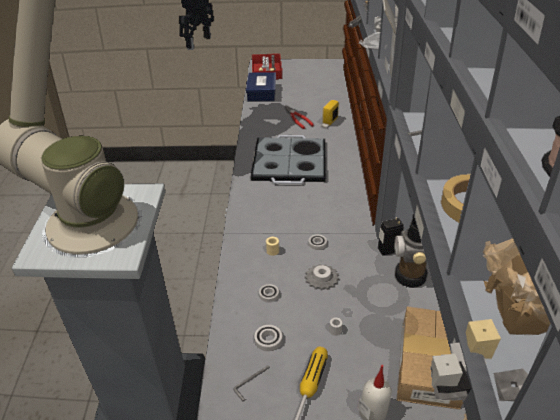

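The top view shows the tray at about (180,217), with the sprocket pocket top-left. The sprocket is at (338,196), with 40 mm bearings at (300,197) and (355,234) and the brass bush at (309,231). The leave-alone parts are the large bearing at (395,234) and the steel bush at (388,188). The side view agrees. I'll move above the tray for a closer look.

Request:
move_arm([
  [0, 0, -23.5, -31.7, -12.8, -7, 1],
  [0, 0, -23.5, -31.7, -12.8, -7, 1],
  [0, 0, -23.5, -31.7, -12.8, -7, 1],
  [0, 0, -23.5, -31.7, -12.8, -7, 1],
  [0, 0, -23.5, -31.7, -12.8, -7, 1],
])

```text
time_s: 1.4
position: [0.3835, 0.3372, 0.2794]
tool_rot: [[-1.0, -0.0, 0.0], [-0.0, 1.0, 0.0], [-0.0, 0.0, -1.0]]
ft_force: [0.5, 1.2, 0.2]
grip_width: 0.0856
gripper_force: 0.0
```

Request:
move_arm([
  [0, 0, 0, -6.7, -7.7, -4, 1],
  [0, 0, 0, -6.7, -7.7, -4, 1],
  [0, 0, 0, -6.7, -7.7, -4, 1],
  [0, 0, 0, -6.7, -7.7, -4, 1],
])

```text
time_s: 1.8
position: [0.4503, 0.2607, 0.3191]
tool_rot: [[-1.0, 0.003, 0.001], [0.003, 1.0, 0.0], [-0.001, 0.0, -1.0]]
ft_force: [-1.1, 0.3, -0.7]
grip_width: 0.085
gripper_force: 0.0
```

```bash
python3 - <<'E'
from h import *
print(env.observe()["position"])
im=env.get_image("wrist"); save(im,"w0.png"); print(-np.array(im["R"]).T@im["t"],np.array(im["R"])); look(im,["sprocket_pocket_seat","bearing_pocket_1_seat","bush_pocket_seat"])
E
```

```text
[0.45033936 0.26070894 0.31908256]
[0.38173169 0.25972208 0.46204652] [[ 2.55944473e-03  9.99996690e-01  2.62575677e-04]
 [ 9.63545314e-01 -2.53639707e-03  2.67533165e-01]
 [ 2.67532945e-01 -4.31732784e-04 -9.63548617e-01]]
sprocket_pocket_seat 0.91 [314.3 218.2] [0.5238 0.2994]
sprocket_pocket_seat 0.46 [245.6 218.6] [0.5241 0.212 ]
bearing_pocket_1_seat 0.69 [320.8 150.2] [0.4375 0.3056]
bush_pocket_seat 0.67 [248.8 142.1] [0.4278 0.2183]
```

View pics/w0.png

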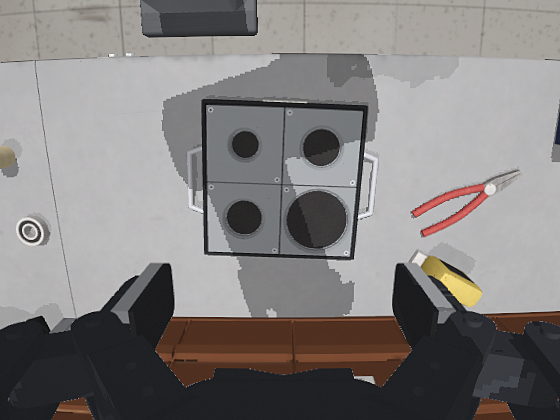

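The wrist view shows four pockets: sprocket (317,219), bearing (321,147), bearing (245,217) and bush (245,144). The detector's second "sprocket" hit, at (245,218), is actually a bearing pocket. Next I'll measure the pads and the tray corners.

```bash
cat >> h.py <<'E'
def circ(im,px,z,r,lo=0,hi=58,box=45):
    "centroid of dark blob nearest px -> world at z, with size"
    g=cv2.GaussianBlur(cv2.cvtColor(im["color"],cv2.COLOR_RGB2GRAY),(3,3),0)
    m=((g>=lo)&(g<=hi)).astype(np.uint8); n,l,s,c=cv2.connectedComponentsWithStats(m)
    k=l[int(px[1]),int(px[0])]; (a,b),ax,_=cv2.fitEllipse(max(cv2.findContours((l==k).astype(np.uint8),0,1)[0],key=len))
    print(px,"blob",s[k],np.round(c[k],1),"ell",round(a,1),round(b,1),np.round(ax,1),"world",np.round(w(im,(a,b),z)[:2],4))
E
python3 - <<'E'
from h import *
im=env.get_image("wrist"); np.savez("w0.npz",**{k:v for k,v in im.items()})
g=cv2.cvtColor(im["color"],cv2.COLOR_RGB2GRAY); print(g[144,225:270:3],g[219,280:355:4])
for p,z in(((245,144),.008),((321,147),.011),((245,217),.011),((317,219),.011)): circ(im,p,z,0)
for c in((203,99),(367,105),(352,259),(205,254)): print(w(im,c,.015)[:2])
E
```

```text
[119  93  29  37  37  39  39  39  39  38  36 120 122 121 121] [122 107  39  38  35  36  53  60  55  57  58  58  57  58  59  57  82 148
  76]
(245, 144) blob [231 134  26  26 536] [243.4 146.1] ell 243.4 146.2 [25.1 25.5] world [0.4303 0.2135]
(321, 147) blob [302 132  36  35 851] [318.4 147.7] ell 319.3 148.9 [33.7 34.9] world [0.4332 0.3054]
(245, 217) blob [225 203  35  33 876] [242.1 218.9] ell 242.1 218.9 [32.  33.1] world [0.522  0.2098]
(317, 219) blob [ 285  194   58   56 1976] [311.6 220.8] ell 313.9 221.8 [54.4 57.5] world [0.5256 0.3011]
[0.3745815 0.1682558]
[0.38098973 0.35966346]
[0.57514169 0.35167569]
[0.56855233 0.16060603]
```

Request:
move_arm([
  [0, 0, 0, 0, -25, 0, 1],
  [0, 0, 0, 0, -25, 0, 1],
  [0, 0, 0, 0, -25, 0, 1],
  [0, 0, 0, 0, -25, 0, 1],
  [0, 0, 0, 0, -25, 0, 1],
])

```text
time_s: 2.55
position: [0.4486, 0.0108, 0.3188]
tool_rot: [[-1.0, -0.001, 0.0], [-0.001, 1.0, 0.0], [-0.0, 0.0, -1.0]]
ft_force: [0.6, 0.3, -0.1]
grip_width: 0.0854
gripper_force: 0.0
```

Request:
move_arm([
  [0, 0, 0, 0, -15, 0, 1],
  [0, 0, 0, 0, -15, 0, 1],
  [0, 0, 0, 0, -15, 0, 1],
  [0, 0, 0, 0, -15, 0, 1],
  [0, 0, 0, 0, -15, 0, 1],
])

```text
time_s: 3.05
position: [0.4491, -0.1382, 0.3185]
tool_rot: [[-1.0, 0.001, -0.001], [0.001, 1.0, 0.001], [0.001, 0.001, -1.0]]
ft_force: [0.1, 1.1, -1.2]
grip_width: 0.0854
gripper_force: 0.0
```

```bash
python3 - <<'E'
from h import *
print(env.observe()["position"])
im=env.get_image("wrist"); save(im,"w1.png"); look(im,["idler_sprocket_mid","idler_bearing_1_mid","brass_bush_mid","large_bearing_mid","steel_bush_mid"])
for n in ["idler_sprocket_mid","idler_bearing_1_mid","brass_bush_mid","large_bearing_mid","steel_bush_mid"]:
    for d in env.outline_of(n,im)[:3]:
        if d["conf"]>.3:
            b=np.array(d["bbox"]); print(n,round(d["conf"],2),np.round(b,1),np.round(w(im,b[:2],Z[n])[:2],4))
print(env.observe()["time_s"])
E
```

```text
[ 0.44914791 -0.13822495  0.31847934]
idler_sprocket_mid 0.73 [249.5 235.3] [ 0.5452 -0.1823]
idler_sprocket_mid 0.36 [327.2 234.7] [ 0.5445 -0.0821]
idler_bearing_1_mid 0.8 [207.1 150.8] [ 0.4368 -0.2321]
idler_bearing_1_mid 0.56 [247.1 235.7] [ 0.5472 -0.1858]
brass_bush_mid 0.89 [310.2 155.4] [ 0.4414 -0.1064]
large_bearing_mid 0.93 [116.1 153.4] [ 0.4388 -0.3459]
steel_bush_mid 0.74 [141.5 249.3] [ 0.5639 -0.3244]
idler_sprocket_mid 0.6 [248.6 233.9  55.8  53.2] [ 0.5433 -0.1834]
idler_bearing_1_mid 0.7 [206.6 150.5  37.3  31.6] [ 0.4364 -0.2327]
brass_bush_mid 0.92 [313.4 159.6  26.8  30.1] [ 0.4464 -0.1024]
large_bearing_mid 0.61 [118.8 155.   42.   42.4] [ 0.4409 -0.3427]
steel_bush_mid 0.74 [141.6 251.4  23.3  25.9] [ 0.5668 -0.3246]
3.6
```

View pics/w1.png

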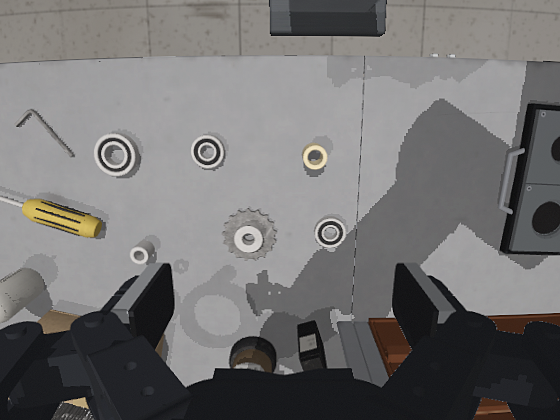

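The wrist view shows the bush at (315,157), bearings at (208,152) and (330,233), the sprocket hub at (249,238), the large bearing at (116,155) and the steel bush at (140,255). The low-confidence "bearing" at (247,236) and "sprocket" at (327,235) are swapped labels.

```bash
cat >> h.py <<'E'
def hough(im,px,z,rmm,tol=.12):
    "best circle near px with true radius rmm at height z; returns world centre"
    g=cv2.cvtColor(im["color"],cv2.COLOR_RGB2GRAY); c=w(im,px,z); 
    e=cv2.resize(g,None,fx=4,fy=4,interpolation=cv2.INTER_CUBIC)
    p=proj(im,[c,c+[0,rmm/1e3,0]]); r=4*np.linalg.norm(p[1]-p[0])
    x0,y0=[int(4*v-2*r) for v in px]; x0=max(x0,0);y0=max(y0,0); s=int(4*r)
    h=cv2.HoughCircles(e[y0:y0+s,x0:x0+s],cv2.HOUGH_GRADIENT_ALT,1.5,5,param1=150,param2=.3,minRadius=int(r*(1-tol)),maxRadius=int(r*(1+tol)))
    if h is None: print(px,"none"); return
    for a,b,q in h[0][:3]: 
        P=((a+x0)/4-.375,(b+y0)/4-.375); print(px,"r/exp",round(q/r,2),np.round(P,1),np.round(w(im,P,z)[:2],4))
E
python3 - <<'E'
from h import *
im=env.get_image("wrist")
for p,z,r in(((315,157),.032,14),((208,152),.012,20),((330,233),.012,20),((249,238),.02,18),((250,234),.006,36)):
    print(np.round(w(im,p,z)[:2],4)); hough(im,p,z,r)
E
```

```text
[ 0.4414 -0.1021]
(315, 157) r/exp 1.0 [314.4 155.2] [ 0.4394 -0.1028]
(315, 157) r/exp 1.0 [312.9 163.9] [ 0.4495 -0.1044]
[ 0.4381 -0.2301]
(208, 152) r/exp 1.01 [207.6 151.2] [ 0.4372 -0.2305]
(208, 152) r/exp 0.94 [205.8 150.1] [ 0.4358 -0.2327]
(208, 152) r/exp 0.99 [200.5 147.5] [ 0.4326 -0.239 ]
[ 0.5419 -0.0788]
(330, 233) r/exp 0.97 [333.6 228.8] [ 0.5362 -0.0743]
(330, 233) r/exp 0.99 [330.2 232.9] [ 0.5417 -0.0785]
(330, 233) r/exp 1.0 [339.6 232.9] [ 0.5418 -0.0664]
[ 0.5458 -0.1821]
(249, 238) r/exp 1.0 [248.6 237.2] [ 0.5448 -0.1826]
(249, 238) r/exp 0.97 [251.6 232.4] [ 0.5382 -0.1786]
[ 0.5455 -0.182 ]
(250, 234) none
```

Request:
move_arm([
  [0, 0, 0, 0.9, 3.6, 21.5, 1],
  [0, 0, 0, 0.9, 3.6, 21.5, 1],
  [0, 0, 0, 0.9, 3.6, 21.5, 1],
  [0, 0, 0, 0.9, 3.6, 21.5, 1],
  [0, 0, 0, 0.9, 3.6, 21.5, 1],
])

```text
time_s: 4.15
position: [0.4381, -0.1008, 0.1003]
tool_rot: [[-1.0, 0.0, -0.006], [0.0, 1.0, 0.003], [0.006, 0.003, -1.0]]
ft_force: [0.5, 0.0, 0.4]
grip_width: 0.0854
gripper_force: 0.0
```

```bash
python3 - <<'E'
from h import *
s=env.observe();print(s["position"],s["time_s"])
im=env.get_image("wrist"); save(im,"w2.png")
p=proj(im,[.440,-.1025,.032])[0]; print(p); hough(im,p,.032,14)
E
```

```text
[ 0.4381176  -0.10081209  0.10029548] 4.15
[281.60705185 225.32729062]
[281.60705185 225.32729062] r/exp 0.99 [282.4 226.5] [ 0.4407 -0.102 ]
[281.60705185 225.32729062] r/exp 0.98 [282.  217.5] [ 0.4351 -0.1023]
```

View pics/w2.png

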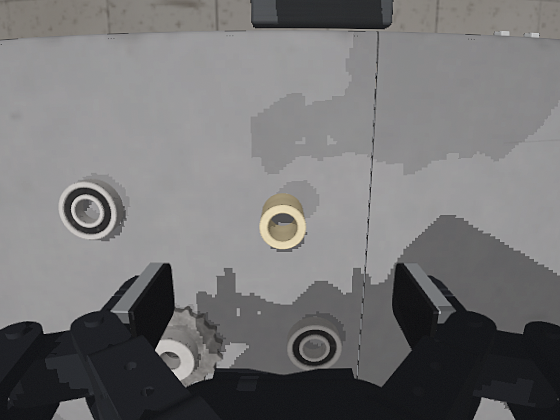

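The bush is at (282,226), as predicted. Next is the descent and grip.

Request:
move_arm([
  [0, 0, 0, -0.1, -0.1, 8.6, 1],
  [0, 0, 0, -0.1, -0.1, 8.6, 1],
  [0, 0, 0, -0.1, -0.1, 8.6, 1],
  [0, 0, 0, -0.1, -0.1, 8.6, -1],
  [0, 0, 0, -0.1, -0.1, 8.6, -1],
], squeeze=40)

```text
time_s: 4.7
position: [0.4424, -0.104, 0.0199]
tool_rot: [[-1.0, 0.001, 0.003], [0.001, 1.0, -0.002], [-0.003, -0.002, -1.0]]
ft_force: [-0.2, 0.1, -0.1]
grip_width: 0.0591
gripper_force: 0.0
```

Request:
move_arm([
  [0, 0, 0, 0, 0, 0, -1],
  [0, 0, 0, 0, 0, 0, -1],
  [0, 0, 0, 0, 0, 0, -1],
  [0, 0, 0, 0, 0, 0, -1],
  [0, 0, 0, 0, 0, 0, -1],
])

```text
time_s: 5.2
position: [0.4418, -0.1036, 0.0192]
tool_rot: [[-1.0, 0.001, 0.002], [0.0, 1.0, -0.001], [-0.002, -0.001, -1.0]]
ft_force: [-2.6, 0.2, 11.8]
grip_width: 0.0263
gripper_force: 38.6
```

Request:
move_arm([
  [0, 0, 0, 0, 0, -5, -1],
  [0, 0, 0, 0, 0, -10, -1],
  [0, 0, 0, 0.5, 3, -12, -1],
  [0, 0, 0, 0.5, 8, -12, -1],
  [0, 0, 0, 0.5, 13, -12, -1],
])

```text
time_s: 5.7
position: [0.4363, 0.0277, 0.1392]
tool_rot: [[-1.0, 0.003, 0.003], [0.003, 1.0, -0.001], [-0.003, -0.001, -1.0]]
ft_force: [0.9, 0.3, -1.0]
grip_width: 0.0261
gripper_force: 39.9
```

Request:
move_arm([
  [0, 0, 0, 0, 5, 0, -1],
  [0, 0, 0, 0.6, 18.5, 0, -1],
  [0, 0, 0, 0.6, 18.5, 0, -1],
  [0, 0, 0, 0.6, 18.5, 0, -1],
  [0, 0, 0, 0.6, 18.5, 0, -1],
])

```text
time_s: 6.2
position: [0.4297, 0.2151, 0.1384]
tool_rot: [[-1.0, -0.004, 0.001], [-0.004, 1.0, 0.001], [-0.001, 0.001, -1.0]]
ft_force: [0.4, -0.7, -0.5]
grip_width: 0.0261
gripper_force: 39.9
```

```bash
python3 - <<'E'
from h import *
s=env.observe();print(s["position"],s["time_s"],s["grip_width"])
im=env.get_image("wrist"); save(im,"w3.png")
look(im,["sprocket_pocket_seat","bearing_pocket_1_seat","bush_pocket_seat"])
print(proj(im,[[.43,.2135,.008],[.4332,.3054,.011],[.522,.2098,.011]]))
E
```

```text
[0.42967146 0.21505482 0.13836557] 6.2 0.02607854771488044
sprocket_pocket_seat 0.61 [386. 311.] [0.5266 0.3001]
bearing_pocket_1_seat 0.55 [401.5 203.6] [0.4342 0.3041]
bush_pocket_seat 0.73 [280.5 197.8] [0.4309 0.2122]
[[282.19643167 196.69628249]
 [403.2925655  202.38492019]
 [277.19101459 306.35306761]]
```

View pics/w3.png

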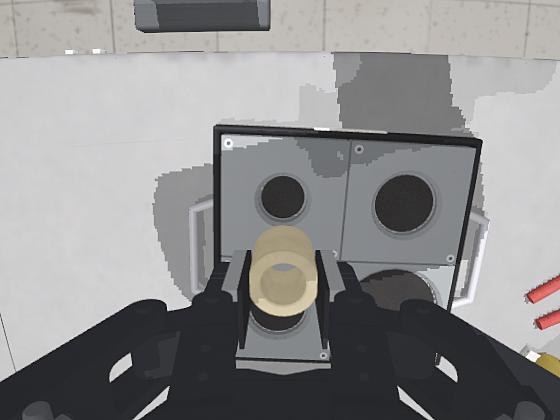

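The held bush is at (284,284), and the bush pocket at (282,197) is where I expected it. I'll work out the offset of the held bush.

```bash
python3 - <<'E'
from h import *
im=env.get_image("wrist")
hough(im,(284,284),.151,14); circ(im,(282,197),.008,0)
print(proj(im,[[.4297-.014,.2151,.119]]), env.observe()["position"])
E
```

```text
(284, 284) r/exp 1.03 [283.1 288.8] [0.4315 0.2098]
(284, 284) r/exp 1.01 [283.1 279.4] [0.4275 0.2098]
(284, 284) r/exp 1.0 [281.2 298.9] [0.436  0.2091]
(282, 197) blob [ 268  176   41   41 1340] [288.1 195.8] ell 288.1 195.9 [40.2 40.6] world [0.43   0.2136]
[[294.59548619 224.1040778 ]] [0.43059351 0.21065321 0.1380808 ]
```

Request:
move_arm([
  [0, 0, 0, 0, 0.35, 5, -1],
  [0, 0, 0, 0, 0.35, 9, -1],
  [0, 0, 0, 0, 0.35, 10.9, -1],
  [0, 0, 0, 0, 0.35, 10.9, -1],
  [0, 0, 0, 0, 0.35, 10.9, -1],
])

```text
time_s: 6.95
position: [0.4309, 0.2144, 0.0291]
tool_rot: [[-1.0, 0.002, -0.0], [0.002, 1.0, 0.0], [0.0, 0.0, -1.0]]
ft_force: [0.2, -0.1, 0.1]
grip_width: 0.0259
gripper_force: 45.9
```

```bash
python3 - <<'E'
from h import *
s=env.observe();print(s["position"],s["time_s"],s["ft_force"])
im=env.get_image("wrist"); save(im,"w4.png")
E
```

```text
[0.43086314 0.21439757 0.02912032] 6.95 [ 0.18794811 -0.12557805  0.10278667]
```

View pics/w4.png

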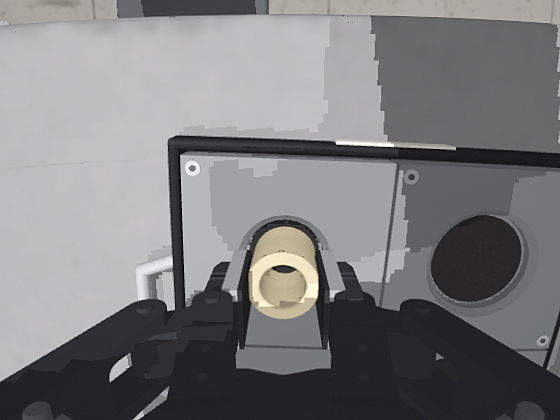

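The bush is centred over its pocket. I'll lower it a little, release and lift.

Request:
move_arm([
  [0, 0, 0, 0, 0, 0.25, -1],
  [0, 0, 0, 0, 0, 0.25, -1],
  [0, 0, 0, 0, 0, 0.25, 0.3],
  [0, 0, 0, 0, 0, 0.25, 0.3],
  [0, 0, 0, 0, 0, 0.25, 0.3],
])

```text
time_s: 7.5
position: [0.4305, 0.2152, 0.0266]
tool_rot: [[-1.0, 0.001, 0.0], [0.001, 1.0, 0.0], [-0.0, 0.0, -1.0]]
ft_force: [0.3, -0.0, -0.1]
grip_width: 0.0553
gripper_force: 0.0
```

Request:
move_arm([
  [0, 0, 0, 0, 0, 0, 0.3],
  [0, 0, 0, 0, 0, -3, 0.5],
  [0, 0, 0, 0, 0, -8, 1],
  [0, 0, 0, 0, 0, -12, 1],
  [0, 0, 0, 0, 0, -12, 1],
])

```text
time_s: 8.0
position: [0.4326, 0.2158, 0.1511]
tool_rot: [[-1.0, 0.0, 0.01], [0.0, 1.0, 0.002], [-0.01, 0.002, -1.0]]
ft_force: [-0.2, 0.6, -0.8]
grip_width: 0.0853
gripper_force: 0.0
```

```bash
python3 - <<'E'
from h import *
s=env.observe();print(s["position"],s["time_s"],s["ft_force"])
im=env.get_image("wrist"); save(im,"w5.png")
p=proj(im,[.43,.2136,.040])[0]; print(p); hough(im,p,.040,14)
E
```

```text
[0.43256358 0.21575113 0.15113101] 8.0 [-0.15858417  0.56940436 -0.76497833]
[281.1394705  198.01885804]
[281.1394705  198.01885804] r/exp 1.03 [281.  196.1] [0.4286 0.2135]
[281.1394705  198.01885804] r/exp 1.04 [280.6 188.6] [0.4232 0.2132]
[281.1394705  198.01885804] r/exp 0.97 [275.8 197.2] [0.4294 0.2098]
```

View pics/w5.png

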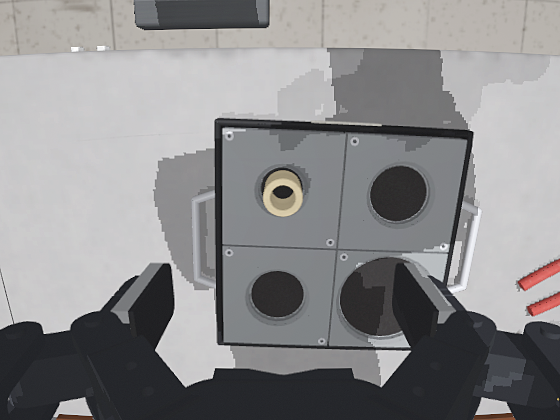

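The bush sits upright in its pocket at (282,195). Bearing 2 is next.

Request:
move_arm([
  [0, 0, 0, -9, -24, 0, 1],
  [0, 0, 0, -9, -24, 0, 1],
  [0, 0, 0, -9, -24, 0, 1],
  [0, 0, 0, -9, -24, 0, 1],
  [0, 0, 0, -9, -24, 0, 1],
])

```text
time_s: 8.55
position: [0.5178, -0.0209, 0.1448]
tool_rot: [[-1.0, 0.001, -0.003], [0.001, 1.0, 0.001], [0.003, 0.001, -1.0]]
ft_force: [0.9, 0.5, -0.6]
grip_width: 0.0855
gripper_force: 0.0
```

Request:
move_arm([
  [0, 0, 0, -2, -5.3, 5, 1],
  [0, 0, 0, -2, -5.3, 5, 1],
  [0, 0, 0, -2, -5.3, 5, 1],
])

```text
time_s: 8.85
position: [0.5369, -0.0737, 0.0926]
tool_rot: [[-1.0, 0.004, -0.006], [0.004, 1.0, 0.002], [0.006, 0.002, -1.0]]
ft_force: [0.3, 1.2, 0.3]
grip_width: 0.0855
gripper_force: 0.0
```

```bash
python3 - <<'E'
from h import *
s=env.observe();print(s["position"],s["time_s"])
im=env.get_image("wrist"); print(env.observe()["position"])
p=proj(im,[.5418,-.0786,.012])[0]; print(p); hough(im,p,.012,20); look(im,["idler_bearing_1_mid"])
E
```

```text
[ 0.53692826 -0.07373478  0.09255634] 8.85
[ 0.53705792 -0.07236333  0.09419472]
[276.81137901 223.88878653]
[276.81137901 223.88878653] r/exp 0.99 [276.5 220.1] [ 0.5393 -0.0788]
[276.81137901 223.88878653] r/exp 1.03 [273.9 219. ] [ 0.5386 -0.0804]
[276.81137901 223.88878653] r/exp 1.05 [275.4 211.9] [ 0.5339 -0.0794]
```

Request:
move_arm([
  [0, 0, 0, -0.3, -0.6, 4.5, 1],
  [0, 0, 0, -0.3, -0.6, 8.8, 1],
  [0, 0, 0, -0.3, -0.6, 8.8, 1],
  [0, 0, 0, -0.3, -0.6, 8.8, 1],
  [0, 0, 0, -0.3, -0.6, 8.8, 1],
])

```text
time_s: 9.45
position: [0.5422, -0.0778, 0.0109]
tool_rot: [[-1.0, -0.0, 0.004], [-0.0, 1.0, -0.001], [-0.004, -0.001, -1.0]]
ft_force: [0.6, 0.1, 0.3]
grip_width: 0.0854
gripper_force: 0.0
```

Request:
move_arm([
  [0, 0, 0, 0, 0, 0, -1],
  [0, 0, 0, 0, 0, 0, -1],
  [0, 0, 0, 0, 0, 0, -1],
  [0, 0, 0, 0, 0, 0, -1],
  [0, 0, 0, 0, 0, 0, -1],
])

```text
time_s: 9.95
position: [0.5413, -0.0781, 0.0094]
tool_rot: [[-1.0, 0.001, 0.001], [0.001, 1.0, -0.0], [-0.001, -0.0, -1.0]]
ft_force: [-2.2, 2.3, 9.2]
grip_width: 0.0357
gripper_force: 38.9
```

Request:
move_arm([
  [0, 0, 0, 0, 0, -3, -1],
  [0, 0, 0, 0, 0, -8, -1],
  [0, 0, 0, 0, 0, -11, -1],
  [0, 0, 0, 0.5, 4, -11, -1],
  [0, 0, 0, 1, 9, -11, -1],
])

```text
time_s: 10.45
position: [0.5316, 0.0113, 0.1196]
tool_rot: [[-1.0, 0.004, 0.003], [0.004, 1.0, -0.001], [-0.003, -0.001, -1.0]]
ft_force: [-0.2, 0.9, -0.1]
grip_width: 0.0001
gripper_force: 0.0
```

Request:
move_arm([
  [0, 0, 0, 0.5, 5, 0, -1],
  [0, 0, 0, 1, 19.5, 0, -1],
  [0, 0, 0, 1, 19.5, 0, -1],
  [0, 0, 0, 1, 19.5, 0, -1],
  [0, 0, 0, 1, 19.5, 0, -1],
])

```text
time_s: 10.95
position: [0.5203, 0.2114, 0.1185]
tool_rot: [[-1.0, -0.005, 0.0], [-0.005, 1.0, 0.001], [-0.0, 0.001, -1.0]]
ft_force: [0.1, -1.5, -0.2]
grip_width: -0.0
gripper_force: 0.0
```

```bash
python3 - <<'E'
from h import *
import time
env.get_image("top")
im=env.get_image("wrist"); save(im,"w6.png")
s=env.observe();print(s["position"],s["time_s"],s["grip_width"])
p=proj(im,[*s["position"][:2],s["position"][2]+.0026])[0]; print(p); hough(im,p,s["position"][2]+.0026,20,.15)
print(proj(im,[.522,.2098,.011]))
E
```

```text
[0.52096341 0.20742545 0.11838851] 11.05 -0.00025410775132566216
[281.81896497 275.22212768]
[281.81896497 275.22212768] none
[[285.65733409 206.27148328]]
```

View pics/w6.png

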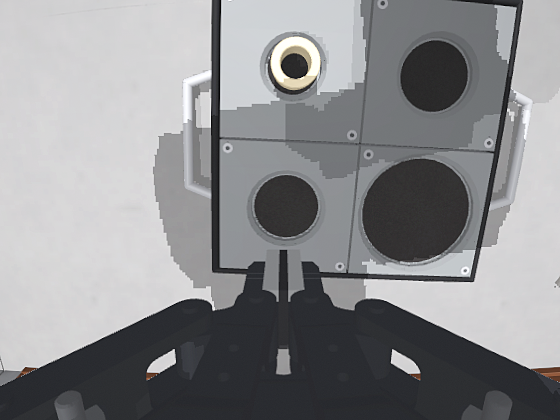

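The bearing slipped out because the grip was too high, and the gripper is empty. I'll go back and grip lower.

Request:
move_arm([
  [0, 0, 0, -2, -25, 0, 1],
  [0, 0, 0, -2, -25, 0, 1],
  [0, 0, 0, -2, -25, 0, 1],
  [0, 0, 0, -2, -25, 0, 1],
  [0, 0, 0, -2, -25, 0, 1],
])

```text
time_s: 11.55
position: [0.5405, -0.0461, 0.1186]
tool_rot: [[-1.0, 0.003, 0.0], [0.003, 1.0, -0.0], [-0.0, -0.0, -1.0]]
ft_force: [0.3, 0.6, -0.1]
grip_width: 0.0725
gripper_force: 0.0
```

Request:
move_arm([
  [0, 0, 0, 0, -3.6, 2, 1],
  [0, 0, 0, 0, -3.6, 2, 1],
  [0, 0, 0, 0, -3.6, 2, 1],
])

```text
time_s: 11.85
position: [0.5404, -0.0801, 0.0982]
tool_rot: [[-1.0, 0.004, -0.001], [0.004, 1.0, 0.0], [0.001, 0.0, -1.0]]
ft_force: [0.1, 0.3, 0.4]
grip_width: 0.0854
gripper_force: 0.0
```

```bash
python3 - <<'E'
from h import *
env.get_image("top")
im=env.get_image("wrist"); save(im,"w7.png")
s=env.observe();print(s["position"],s["time_s"])
p=proj(im,[.540,-.0787,.012])[0]; print(p); hough(im,p,.012,20); look(im,["idler_bearing_1_mid"])
E
```

```text
[ 0.54088005 -0.07838817  0.09884173] 11.95
[285.23152531 211.92689784]
[285.23152531 211.92689784] r/exp 1.01 [287.9 208.2] [ 0.5375 -0.077 ]
[285.23152531 211.92689784] r/exp 1.02 [294.2 209.4] [ 0.5383 -0.0729]
[285.23152531 211.92689784] r/exp 0.97 [279.6 200. ] [ 0.5321 -0.0823]
idler_bearing_1_mid 0.87 [35.1 48.6] [ 0.4364 -0.2333]
```

View pics/w7.png

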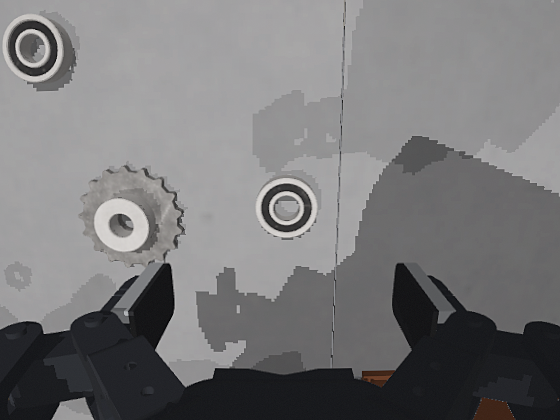

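The bearing is still flat at (287,208), shifted by 2–3 mm.

Request:
move_arm([
  [0, 0, 0, 0.25, 0.1, 4.5, 1],
  [0, 0, 0, 0.25, 0.1, 9.0, 1],
  [0, 0, 0, 0.25, 0.1, 9.7, 1],
  [0, 0, 0, 0.25, 0.1, 9.7, 1],
  [0, 0, 0, 0.25, 0.1, 9.7, 1],
])

```text
time_s: 12.5
position: [0.5397, -0.0775, 0.0033]
tool_rot: [[-1.0, -0.0, 0.003], [-0.0, 1.0, -0.001], [-0.003, -0.001, -1.0]]
ft_force: [-0.7, 0.3, 0.0]
grip_width: 0.0854
gripper_force: 0.0
```

Request:
move_arm([
  [0, 0, 0, 0, 0, 0, 0.1],
  [0, 0, 0, 0, 0, 0, 0.1],
  [0, 0, 0, 0, 0, 0, 0.1],
])

```text
time_s: 12.8
position: [0.5389, -0.0776, 0.0023]
tool_rot: [[-1.0, 0.001, 0.001], [0.001, 1.0, -0.001], [-0.001, -0.001, -1.0]]
ft_force: [0.0, -0.2, -0.1]
grip_width: 0.0471
gripper_force: 0.0
```

Clear of the counter, so I'll close on it.

Request:
move_arm([
  [0, 0, 0, 0, 0, 0, -1],
  [0, 0, 0, 0, 0, 0, -1],
  [0, 0, 0, 0, 0, 0, -1],
  [0, 0, 0, 0, 0, 0, -1],
])

```text
time_s: 13.2
position: [0.5388, -0.0776, 0.0023]
tool_rot: [[-1.0, 0.001, 0.001], [0.001, 1.0, -0.001], [-0.001, -0.001, -1.0]]
ft_force: [-1.2, 0.6, 6.9]
grip_width: 0.0379
gripper_force: 39.2
```

Request:
move_arm([
  [0, 0, 0, 0, 0, -2, -1],
  [0, 0, 0, 0, 0, -5, -1],
  [0, 0, 0, 0, 0, -9, -1],
  [0, 0, 0, 0, 0, -11, -1],
  [0, 0, 0, 0, 0, -11, -1],
])

```text
time_s: 13.7
position: [0.5397, -0.0779, 0.1142]
tool_rot: [[-1.0, 0.001, 0.005], [0.001, 1.0, -0.002], [-0.005, -0.002, -1.0]]
ft_force: [-0.5, -0.7, -1.1]
grip_width: 0.0376
gripper_force: 40.3
```

Request:
move_arm([
  [0, 0, 0, 1.7, 23, 0, -1],
  [0, 0, 0, 1.7, 23, 0, -1],
  [0, 0, 0, 1.7, 23, 0, -1],
  [0, 0, 0, 1.7, 23, 0, -1],
  [0, 0, 0, 1.7, 23, 0, -1],
])

```text
time_s: 14.2
position: [0.5202, 0.1555, 0.1101]
tool_rot: [[-1.0, -0.001, -0.002], [-0.001, 1.0, 0.0], [0.002, 0.0, -1.0]]
ft_force: [-0.1, -1.4, -0.6]
grip_width: 0.0382
gripper_force: 40.5
```

Request:
move_arm([
  [0, 0, 0, 0, 5.8, 3, -1],
  [0, 0, 0, 0, 5.8, 4, -1],
  [0, 0, 0, 0, 5.8, 4, -1],
  [0, 0, 0, 0, 5.8, 4, -1],
  [0, 0, 0, 0, 5.8, 4, -1],
])

```text
time_s: 14.7
position: [0.5221, 0.2095, 0.0718]
tool_rot: [[-1.0, 0.002, 0.001], [0.002, 1.0, -0.0], [-0.001, -0.0, -1.0]]
ft_force: [0.1, -0.2, -0.6]
grip_width: 0.0377
gripper_force: 40.5
```

```bash
python3 - <<'E'
from h import *
im=env.get_image("wrist"); save(im,"w8.png")
s=env.observe();P=s["position"];print(P,s["time_s"],s["grip_width"])
z=P[2]+.0097; p=proj(im,[P[0]-.0005,P[1],z])[0]; print(p); hough(im,p,z,20); look(im,["idler_bearing_1_mid","bearing_pocket_1_seat"])
E
```

```text
[0.52222563 0.20949352 0.07204293] 14.75 0.03802410320879965
[285.64952752 281.83100338]
[285.64952752 281.83100338] r/exp 0.99 [283.1 275.8] [0.5191 0.2085]
[285.64952752 281.83100338] r/exp 0.92 [280.9 270.1] [0.5167 0.2076]
[285.64952752 281.83100338] r/exp 1.04 [277.1 274.6] [0.5186 0.2061]
bearing_pocket_1_seat 0.88 [462.8  66.3] [0.4336 0.3038]
```

View pics/w8.png

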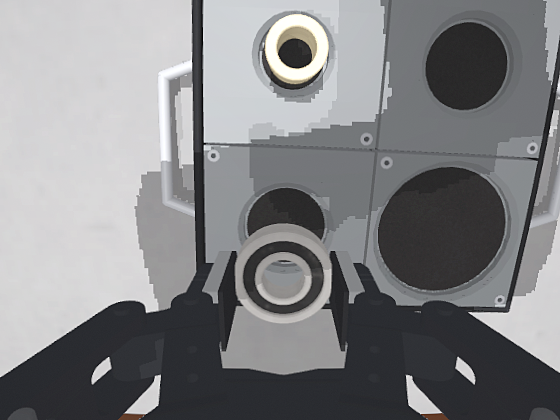

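The bearing is held level at (283,276). I'll correct the offset by 2–3 mm and lower it.

Request:
move_arm([
  [0, 0, 0, -0.25, 0.1, 3, -1],
  [0, 0, 0, -0.25, 0.1, 5, -1],
  [0, 0, 0, -0.25, 0.1, 5.6, -1],
  [0, 0, 0, -0.25, 0.1, 5.6, -1],
])

```text
time_s: 15.25
position: [0.5239, 0.2109, 0.0168]
tool_rot: [[-1.0, 0.001, -0.001], [0.001, 1.0, -0.001], [0.001, -0.001, -1.0]]
ft_force: [-5.5, -2.3, 9.1]
grip_width: 0.0379
gripper_force: 46.1
```

Request:
move_arm([
  [0, 0, 0, 0.1, 0, 0, -1],
  [0, 0, 0, 0.1, 0, 0, 0.3],
  [0, 0, 0, 0.1, 0, 0, 0.3],
  [0, 0, 0, 0.1, 0, 0, 0.3],
  [0, 0, 0, 0.1, 0, 0, 0.3],
])

```text
time_s: 15.75
position: [0.5233, 0.2115, 0.0154]
tool_rot: [[-1.0, 0.001, -0.0], [0.001, 1.0, 0.0], [0.0, 0.0, -1.0]]
ft_force: [0.6, 0.1, -0.3]
grip_width: 0.0555
gripper_force: 0.0
```

Request:
move_arm([
  [0, 0, 0, 0, 0, -3, 0.5],
  [0, 0, 0, 0, 0, -8, 1],
  [0, 0, 0, 0, 0, -10, 1],
  [0, 0, 0, 0, 0, -10, 1],
])

```text
time_s: 16.15
position: [0.5246, 0.2119, 0.1185]
tool_rot: [[-1.0, 0.0, 0.006], [0.0, 1.0, 0.001], [-0.006, 0.001, -1.0]]
ft_force: [-0.5, 0.2, 0.1]
grip_width: 0.0855
gripper_force: 0.0
```

```bash
python3 - <<'E'
from h import *
im=env.get_image("wrist"); c=im["color"][120:330,170:400]; cv2.imwrite("pics/w9.png",cv2.resize(c[:,:,::-1],None,fx=2.5,fy=2.5))
s=env.observe();P=s["position"];print(P,s["time_s"],s["grip_width"])
p=proj(im,[.522,.2098,.023])[0]; print(p); hough(im,p,.023,20); look(im,["idler_bearing_1_mid"])
E
```

```text
[0.52356555 0.21163075 0.1162818 ] 16.2 0.08557756930245174
[281.34259953 204.56266835]
[281.34259953 204.56266835] r/exp 1.04 [283.2 205.4] [0.5226 0.2111]
[281.34259953 204.56266835] r/exp 1.02 [270.5 202. ] [0.5202 0.2026]
[281.34259953 204.56266835] r/exp 0.95 [280.6 201.2] [0.5197 0.2093]
idler_bearing_1_mid 0.46 [286.1 203.3] [0.5258 0.2131]
```

View pics/w9.png

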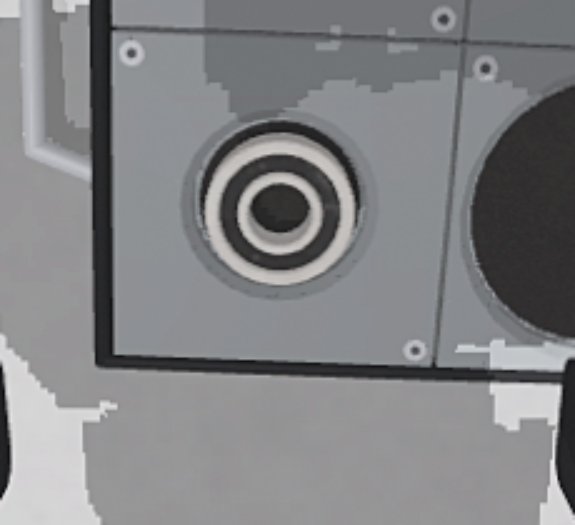

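The bearing looks seated in its pocket. To confirm it's fully down, I'll touch its top lightly with the closed fingertips, expecting contact at z≈0.023.

Request:
move_arm([
  [0, 0, 0, 0.1, -0.1, 4, -1],
  [0, 0, 0, 0.1, -0.1, 8, -1],
  [0, 0, 0, 0.1, -0.1, 8, -1],
  [0, 0, 0, 0.1, -0.1, 8, -1],
  [0, 0, 0, 0.1, -0.1, 8, -1],
])

```text
time_s: 16.75
position: [0.523, 0.2107, 0.0367]
tool_rot: [[-1.0, 0.001, 0.002], [0.001, 1.0, 0.0], [-0.002, 0.0, -1.0]]
ft_force: [-0.2, -0.6, 0.8]
grip_width: 0.0124
gripper_force: 0.0
```

Request:
move_arm([
  [0, 0, 0, 0, 0, 0.5, -1],
  [0, 0, 0, 0, 0, 0.8, -1],
  [0, 0, 0, 0, 0, 1.0, -1],
  [0, 0, 0, 0, 0, 1.1, -1],
])

```text
time_s: 17.15
position: [0.5222, 0.2105, 0.0244]
tool_rot: [[-1.0, 0.001, 0.0], [0.001, 1.0, 0.0], [-0.0, 0.0, -1.0]]
ft_force: [0.0, -0.3, 0.1]
grip_width: -0.0002
gripper_force: 0.0
```

Request:
move_arm([
  [0, 0, 0, 0, 0, 0.1, -1],
  [0, 0, 0, 0, 0, 0.2, -1],
  [0, 0, 0, 0, 0, 0.3, -1],
  [0, 0, 0, 0, 0, 0.3, -1],
])

```text
time_s: 17.55
position: [0.5223, 0.2106, 0.023]
tool_rot: [[-1.0, 0.0, 0.001], [0.0, 1.0, 0.0], [-0.001, 0.0, -1.0]]
ft_force: [-5.3, -1.2, 15.2]
grip_width: 0.0002
gripper_force: 7.9
```

Contact came at z=0.023, so it's seated. Bearing 1 is next.

Request:
move_arm([
  [0, 0, 0, 0, 0, -5, -1],
  [0, 0, 0, 0, 0, -10, 1],
  [0, 0, 0, 4, -15, -10, 1],
  [0, 0, 0, 4, -15, -10, 1],
  [0, 0, 0, 4, -15, -10, 1],
])

```text
time_s: 18.05
position: [0.4828, 0.0644, 0.1218]
tool_rot: [[-1.0, -0.001, 0.001], [-0.001, 1.0, -0.0], [-0.001, -0.0, -1.0]]
ft_force: [1.3, -0.1, 0.5]
grip_width: 0.0582
gripper_force: 0.0
```

Request:
move_arm([
  [0, 0, 0, 4, -24, 0, 1],
  [0, 0, 0, 4, -24, 0, 1],
  [0, 0, 0, 4, -24, 0, 1],
  [0, 0, 0, 4, -24, 0, 1],
  [0, 0, 0, 4, -24, 0, 1],
])

```text
time_s: 18.55
position: [0.4426, -0.1767, 0.1216]
tool_rot: [[-1.0, 0.001, 0.0], [0.001, 1.0, -0.0], [-0.0, -0.0, -1.0]]
ft_force: [1.4, 0.7, -0.5]
grip_width: 0.0855
gripper_force: 0.0
```

Request:
move_arm([
  [0, 0, 0, 0.5, -5, 2, 1],
  [0, 0, 0, 0.5, -5, 2, 1],
  [0, 0, 0, 0.5, -5, 2, 1],
])

```text
time_s: 18.85
position: [0.4378, -0.2251, 0.1009]
tool_rot: [[-1.0, 0.003, -0.001], [0.003, 1.0, 0.001], [0.001, 0.001, -1.0]]
ft_force: [-0.1, 0.3, 1.4]
grip_width: 0.0852
gripper_force: 0.0
```

```bash
python3 - <<'E'
from h import *
env.get_image("top")
im=env.get_image("wrist")
s=env.observe();print(s["position"],s["time_s"])
p=proj(im,[.4372,-.2305,.012])[0]; print(p); hough(im,p,.012,20); look(im,["idler_bearing_1_mid"])
E
```

```text
[ 0.43833855 -0.22346758  0.1015977 ] 18.95
[274.63335691 210.45009228]
[274.63335691 210.45009228] r/exp 1.0 [273.4 208. ] [ 0.4355 -0.2313]
[274.63335691 210.45009228] r/exp 0.94 [279.4 212.1] [ 0.4383 -0.2274]
[274.63335691 210.45009228] r/exp 1.06 [276. 199.] [ 0.4295 -0.2296]
idler_bearing_1_mid 0.67 [271.5 208.7] [ 0.4377 -0.2327]
```

Request:
move_arm([
  [0, 0, 0, 0.2, -0.7, 4.5, 1],
  [0, 0, 0, 0.2, -0.7, 9.0, 1],
  [0, 0, 0, 0.2, -0.7, 9.8, 1],
  [0, 0, 0, 0.2, -0.7, 9.8, 1],
  [0, 0, 0, 0.2, -0.7, 9.8, 0.1],
])

```text
time_s: 19.5
position: [0.4373, -0.2315, 0.0051]
tool_rot: [[-1.0, -0.0, 0.002], [-0.0, 1.0, -0.002], [-0.002, -0.002, -1.0]]
ft_force: [-0.4, 0.1, 0.1]
grip_width: 0.0733
gripper_force: 0.0
```

Request:
move_arm([
  [0, 0, 0, 0, 0, 0, 0.1],
  [0, 0, 0, 0, 0, 0, 0.1],
])

```text
time_s: 19.7
position: [0.4369, -0.2317, 0.0048]
tool_rot: [[-1.0, 0.0, 0.002], [0.0, 1.0, -0.002], [-0.002, -0.002, -1.0]]
ft_force: [0.8, 0.2, 0.4]
grip_width: 0.0471
gripper_force: 0.0
```

Down 2 mm more, then close and lift.

Request:
move_arm([
  [0, 0, 0, 0, 0, 0.2, 0.1],
  [0, 0, 0, 0, 0, 0.2, -1],
  [0, 0, 0, 0, 0, 0.2, -1],
  [0, 0, 0, 0, 0, 0.2, -1],
  [0, 0, 0, 0, 0, 0.2, -1],
])

```text
time_s: 20.2
position: [0.4364, -0.2315, 0.002]
tool_rot: [[-1.0, 0.001, 0.001], [0.001, 1.0, -0.001], [-0.001, -0.001, -1.0]]
ft_force: [-0.8, 1.0, 6.8]
grip_width: 0.0379
gripper_force: 39.3
```

Request:
move_arm([
  [0, 0, 0, 0, 0, -2, -1],
  [0, 0, 0, 0, 0, -5, -1],
  [0, 0, 0, 0, 0, -9, -1],
  [0, 0, 0, 0, 0, -11, -1],
  [0, 0, 0, 0, 0, -11, -1],
])

```text
time_s: 20.7
position: [0.4372, -0.2321, 0.1139]
tool_rot: [[-1.0, 0.001, 0.004], [0.001, 1.0, -0.004], [-0.004, -0.004, -1.0]]
ft_force: [-0.3, 1.0, 0.0]
grip_width: 0.0377
gripper_force: 40.3
```

Request:
move_arm([
  [0, 0, 0, 0.2, 23, 0, -1],
  [0, 0, 0, 0.2, 23, 0, -1],
  [0, 0, 0, 0.2, 23, 0, -1],
  [0, 0, 0, 0.2, 23, 0, -1],
  [0, 0, 0, 0.2, 23, 0, -1],
])

```text
time_s: 21.2
position: [0.433, 0.0016, 0.1103]
tool_rot: [[-1.0, -0.001, -0.003], [-0.001, 1.0, 0.001], [0.003, 0.001, -1.0]]
ft_force: [0.7, -0.1, -0.7]
grip_width: 0.0379
gripper_force: 40.5
```

Request:
move_arm([
  [0, 0, 0, 0.2, 23, 0, -1],
  [0, 0, 0, 0.2, 23, 0, -1],
  [0, 0, 0, 0.2, 23, 0, -1],
  [0, 0, 0, 0.2, 23, 0, -1],
  [0, 0, 0, 0.2, 23, 0, -1],
])

```text
time_s: 21.7
position: [0.4314, 0.2315, 0.1101]
tool_rot: [[-1.0, -0.002, -0.002], [-0.002, 1.0, -0.0], [0.002, -0.0, -1.0]]
ft_force: [1.0, -1.3, -0.1]
grip_width: 0.0379
gripper_force: 40.5
```

Request:
move_arm([
  [0, 0, 0, 0, 7.8, 3, -1],
  [0, 0, 0, 0, 7.8, 4, -1],
  [0, 0, 0, 0, 7.8, 4, -1],
  [0, 0, 0, 0, 7.8, 4, -1],
  [0, 0, 0, 0, 7.8, 4, -1],
])

```text
time_s: 22.2
position: [0.4327, 0.3058, 0.0714]
tool_rot: [[-1.0, 0.002, -0.0], [0.002, 1.0, -0.0], [0.0, -0.0, -1.0]]
ft_force: [-0.1, -0.5, -0.5]
grip_width: 0.0378
gripper_force: 40.5
```

```bash
python3 - <<'E'
from h import *
im=env.get_image("wrist"); save(im,"w10.png")
s=env.observe();P=s["position"];print(P,s["time_s"],s["grip_width"])
z=P[2]+.010; p=proj(im,[P[0]-.002,P[1],z])[0]; print(p); hough(im,p,z,20)
E
```

```text
[0.43289674 0.30575411 0.07166189] 22.25 0.038119654516220354
[285.5897637  279.08595567]
[285.5897637  279.08595567] r/exp 0.93 [283.1 271.8] [0.4277 0.3048]
[285.5897637  279.08595567] r/exp 0.95 [288.  275.1] [0.4292 0.3067]
[285.5897637  279.08595567] r/exp 0.95 [281.2 292.8] [0.4369 0.304 ]
```

Request:
move_arm([
  [0, 0, 0, -0.2, 0, 3, -1],
  [0, 0, 0, -0.2, 0, 5, -1],
  [0, 0, 0, -0.2, 0, 5.6, -1],
  [0, 0, 0, -0.2, 0, 5.6, -1],
])

```text
time_s: 22.65
position: [0.4345, 0.3055, 0.0168]
tool_rot: [[-1.0, 0.002, -0.0], [0.002, 1.0, -0.001], [0.0, -0.001, -1.0]]
ft_force: [-4.0, -3.6, 7.4]
grip_width: 0.0379
gripper_force: 44.7
```

Same contact as before. I'll release, lift and check.

Request:
move_arm([
  [0, 0, 0, 0.1, 0, 0, -1],
  [0, 0, 0, 0.1, 0, 0, 0.3],
  [0, 0, 0, 0.1, 0, 0, 0.3],
  [0, 0, 0, 0.1, 0, 0, 0.3],
  [0, 0, 0, 0.1, 0, 0, 0.3],
])

```text
time_s: 23.15
position: [0.4337, 0.3066, 0.0154]
tool_rot: [[-1.0, 0.001, 0.0], [0.001, 1.0, 0.0], [-0.0, 0.0, -1.0]]
ft_force: [0.1, 0.4, 0.0]
grip_width: 0.0555
gripper_force: 0.0
```

Request:
move_arm([
  [0, 0, 0, 0, 0, -3, 0.5],
  [0, 0, 0, 0, 0, -8, 1],
  [0, 0, 0, 0, 0, -10, 1],
  [0, 0, 0, 0, 0, -10, 1],
])

```text
time_s: 23.55
position: [0.4348, 0.3073, 0.1183]
tool_rot: [[-1.0, 0.0, 0.006], [0.0, 1.0, 0.002], [-0.006, 0.002, -1.0]]
ft_force: [0.2, -0.1, -1.2]
grip_width: 0.0854
gripper_force: 0.0
```

```bash
python3 - <<'E'
from h import *
im=env.get_image("wrist"); c=im["color"][120:330,170:400]; cv2.imwrite("pics/w11.png",cv2.resize(c[:,:,::-1],None,fx=2.5,fy=2.5))
s=env.observe();P=s["position"];print(P,s["time_s"],s["grip_width"])
p=proj(im,[.4332,.3054,.023])[0]; print(p); hough(im,p,.023,20); look(im,["idler_bearing_1_mid"])
E
```

```text
[0.43392624 0.30683904 0.11625038] 23.6 0.0855211768380563
[281.46481628 206.04724055]
[281.46481628 206.04724055] r/exp 1.03 [280.5 209.1] [0.4353 0.3048]
[281.46481628 206.04724055] r/exp 1.03 [283.5 197.1] [0.4271 0.3067]
[281.46481628 206.04724055] r/exp 1.07 [280.1 202.8] [0.4309 0.3045]
idler_bearing_1_mid 0.67 [279.9 208. ] [0.4395 0.3043]
```

View pics/w11.png

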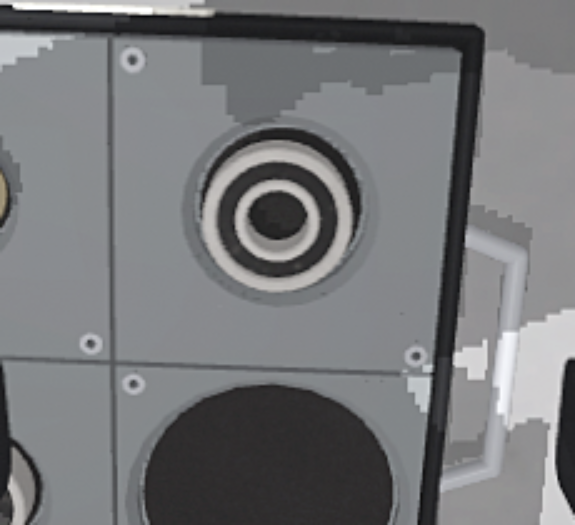

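It sits in its pocket, about 2 mm off centre towards +x. I'll do the same height check by touch.

Request:
move_arm([
  [0, 0, 0, -0.1, -0.15, 4, -1],
  [0, 0, 0, -0.1, -0.15, 8, -1],
  [0, 0, 0, -0.1, -0.15, 8, -1],
  [0, 0, 0, -0.1, -0.15, 8, -1],
  [0, 0, 0, -0.1, -0.15, 8, -1],
])

```text
time_s: 24.15
position: [0.4353, 0.3055, 0.0366]
tool_rot: [[-1.0, 0.001, 0.002], [0.001, 1.0, 0.001], [-0.002, 0.001, -1.0]]
ft_force: [-0.6, -0.0, 0.3]
grip_width: 0.0127
gripper_force: 0.0
```

Request:
move_arm([
  [0, 0, 0, 0, 0, 0.5, -1],
  [0, 0, 0, 0, 0, 0.8, -1],
  [0, 0, 0, 0, 0, 1.1, -1],
  [0, 0, 0, 0, 0, 1.3, -1],
  [0, 0, 0, 0, 0, 1.3, -1],
])

```text
time_s: 24.65
position: [0.4346, 0.3052, 0.023]
tool_rot: [[-1.0, 0.001, 0.0], [0.001, 1.0, 0.0], [-0.0, 0.0, -1.0]]
ft_force: [-2.7, -1.2, 7.7]
grip_width: 0.0002
gripper_force: 3.9
```

Bearing 1 is seated too, with contact at 0.023. Now the sprocket.

Request:
move_arm([
  [0, 0, 0, 0, 0, -5, -1],
  [0, 0, 0, 0, 0, -10, 1],
  [0, 0, 0, -3, -15, -10, 1],
  [0, 0, 0, -3, -15, -10, 1],
  [0, 0, 0, -3, -15, -10, 1],
])

```text
time_s: 25.15
position: [0.464, 0.1567, 0.1228]
tool_rot: [[-1.0, -0.001, 0.001], [-0.001, 1.0, 0.0], [-0.001, 0.0, -1.0]]
ft_force: [0.8, 0.2, -0.1]
grip_width: 0.0579
gripper_force: 0.0
```

Request:
move_arm([
  [0, 0, 0, -5, -24, 0, 1],
  [0, 0, 0, -5, -24, 0, 1],
  [0, 0, 0, -5, -24, 0, 1],
  [0, 0, 0, -5, -24, 0, 1],
  [0, 0, 0, -5, -24, 0, 1],
])

```text
time_s: 25.65
position: [0.5139, -0.0844, 0.1225]
tool_rot: [[-1.0, 0.001, 0.0], [0.001, 1.0, -0.0], [-0.0, -0.0, -1.0]]
ft_force: [0.8, 0.1, -1.2]
grip_width: 0.0852
gripper_force: 0.0
```

Request:
move_arm([
  [0, 0, 0, -3, -9.8, 2, 1],
  [0, 0, 0, -3, -9.8, 2, 1],
  [0, 0, 0, -3, -9.8, 2, 1],
  [0, 0, 0, -3, -9.8, 2, 1],
])

```text
time_s: 26.05
position: [0.5435, -0.1809, 0.1017]
tool_rot: [[-1.0, 0.003, -0.001], [0.003, 1.0, 0.001], [0.001, 0.001, -1.0]]
ft_force: [-0.0, 0.5, -0.2]
grip_width: 0.0852
gripper_force: 0.0
```

```bash
python3 - <<'E'
from h import *
env.get_image("top")
im=env.get_image("wrist")
s=env.observe();print(s["position"],s["time_s"])
p=proj(im,[.5448,-.1826,.020])[0]; print(p); hough(im,p,.020,18); look(im,["idler_sprocket_mid"])
E
```

```text
[ 0.54339485 -0.1789497   0.10246566] 26.15
[279.898239   217.19399645]
[279.898239   217.19399645] r/exp 0.99 [278.1 218.8] [ 0.5458 -0.1837]
[279.898239   217.19399645] r/exp 0.9 [275.1 218.8] [ 0.5458 -0.1856]
idler_sprocket_mid 0.81 [277.8 215. ] [ 0.5464 -0.1841]
```

Request:
move_arm([
  [0, 0, 0, -0.2, -0.4, 4.5, 1],
  [0, 0, 0, -0.2, -0.4, 9.0, 1],
  [0, 0, 0, -0.2, -0.4, 9.3, 1],
  [0, 0, 0, -0.2, -0.4, 9.3, 1],
  [0, 0, 0, -0.2, -0.4, 9.3, 0.1],
], squeeze=60)

```text
time_s: 26.7
position: [0.5469, -0.184, 0.0118]
tool_rot: [[-1.0, -0.0, 0.003], [-0.0, 1.0, -0.002], [-0.003, -0.002, -1.0]]
ft_force: [0.7, 0.4, 0.5]
grip_width: 0.0735
gripper_force: 0.0
```

Request:
move_arm([
  [0, 0, 0, 0, 0, 0, 0.1],
  [0, 0, 0, 0, 0, 0, 0.1],
  [0, 0, 0, 0, 0, 0, 0.1],
])

```text
time_s: 27.0
position: [0.546, -0.1841, 0.0103]
tool_rot: [[-1.0, 0.001, 0.001], [0.001, 1.0, -0.001], [-0.001, -0.001, -1.0]]
ft_force: [-0.5, 0.7, 0.4]
grip_width: 0.047
gripper_force: 0.0
```

Lower by 1.5 mm, then close and lift.

Request:
move_arm([
  [0, 0, 0, 0, 0, 0.15, 0.1],
  [0, 0, 0, 0, 0, 0.15, -1],
  [0, 0, 0, 0, 0, 0.15, -1],
  [0, 0, 0, 0, 0, 0.15, -1],
  [0, 0, 0, 0, 0, 0.15, -1],
])

```text
time_s: 27.5
position: [0.5457, -0.184, 0.0083]
tool_rot: [[-1.0, 0.001, 0.0], [0.001, 1.0, 0.0], [-0.0, 0.0, -1.0]]
ft_force: [-1.1, 1.4, 5.9]
grip_width: 0.0335
gripper_force: 59.1
```

Request:
move_arm([
  [0, 0, 0, 0, 0, -1, -1],
  [0, 0, 0, 0, 0, -3, -1],
  [0, 0, 0, 0, 0, -7, -1],
  [0, 0, 0, 0, 0, -11, -1],
  [0, 0, 0, 0, 0, -11, -1],
])

```text
time_s: 28.0
position: [0.5477, -0.1851, 0.1235]
tool_rot: [[-1.0, 0.001, 0.009], [0.0, 1.0, -0.005], [-0.009, -0.005, -1.0]]
ft_force: [0.7, 0.4, -2.0]
grip_width: 0.0334
gripper_force: 60.1
```

Request:
move_arm([
  [0, 0, 0, 1, 23, 0, -1],
  [0, 0, 0, 1, 23, 0, -1],
  [0, 0, 0, 1, 23, 0, -1],
  [0, 0, 0, 1, 23, 0, -1],
  [0, 0, 0, 1, 23, 0, -1],
])

```text
time_s: 28.5
position: [0.5347, 0.0492, 0.1175]
tool_rot: [[-1.0, -0.001, -0.001], [-0.001, 1.0, 0.001], [0.001, 0.001, -1.0]]
ft_force: [0.5, -0.1, -2.5]
grip_width: 0.0334
gripper_force: 60.2
```

Request:
move_arm([
  [0, 0, 0, 1, 23, 0, -1],
  [0, 0, 0, 1, 23, 0, -1],
  [0, 0, 0, 1, 23, 0, -1],
  [0, 0, 0, 1, 23, 0, -1],
  [0, 0, 0, 1, 23, 0, -1],
])

```text
time_s: 29.0
position: [0.5249, 0.2792, 0.1173]
tool_rot: [[-1.0, -0.002, -0.001], [-0.002, 1.0, 0.0], [0.001, 0.0, -1.0]]
ft_force: [-0.1, -0.6, -1.7]
grip_width: 0.0333
gripper_force: 60.3
```

Request:
move_arm([
  [0, 0, 0, 0, 2.5, 3, -1],
  [0, 0, 0, 0, 2.5, 4, -1],
  [0, 0, 0, 0, 2.5, 4, -1],
  [0, 0, 0, 0, 2.5, 4, -1],
])

```text
time_s: 29.4
position: [0.5263, 0.3002, 0.0782]
tool_rot: [[-1.0, 0.002, -0.0], [0.002, 1.0, -0.0], [0.0, -0.0, -1.0]]
ft_force: [0.2, 0.8, -2.3]
grip_width: 0.0335
gripper_force: 60.3
```

```bash
python3 - <<'E'
from h import *
env.get_image("top")
im=env.get_image("wrist"); save(im,"w12.png")
s=env.observe();P=s["position"];print(P,s["time_s"],s["grip_width"])
z=P[2]+.0117; p=proj(im,[P[0]-.001,P[1],z])[0]; print(p); hough(im,p,z,18)
for d in env.tip_of("idler_sprocket_mid",im)[:2]: print(d["conf"],d["pixel"],w(im,d["pixel"],P[2]+.0017))
E
```

```text
[0.52669967 0.30018068 0.07889633] 29.5 0.03329655052893685
[285.88170835 283.02546886]
[285.88170835 283.02546886] r/exp 0.98 [283.9 281.2] [0.5249 0.2994]
[285.88170835 283.02546886] r/exp 1.0 [283.1 291. ] [0.5292 0.2991]
0.79 [280.7, 272.4] [0.52597421 0.29810625 0.08059633]
```

Request:
move_arm([
  [0, 0, 0, -0.1, 0.2, 3, -1],
  [0, 0, 0, -0.1, 0.2, 4.5, -1],
  [0, 0, 0, -0.1, 0.2, 5.2, -1],
  [0, 0, 0, -0.1, 0.2, 5.6, -1],
  [0, 0, 0, -0.1, 0.2, 5.6, -1],
])

```text
time_s: 30.05
position: [0.5274, 0.3029, 0.0223]
tool_rot: [[-1.0, 0.001, 0.001], [0.001, 1.0, 0.0], [-0.001, 0.0, -1.0]]
ft_force: [-0.2, 0.5, -1.2]
grip_width: 0.0331
gripper_force: 60.4
```

It's inside the pocket with no contact, so I'll lower it the rest of the way and release.

Request:
move_arm([
  [0, 0, 0, 0, -0.05, 0.2, -1],
  [0, 0, 0, 0, -0.05, 0.25, -1],
  [0, 0, 0, 0, -0.05, 0.25, 0.3],
  [0, 0, 0, 0, -0.05, 0.25, 0.3],
  [0, 0, 0, 0, -0.05, 0.25, 0.3],
])

```text
time_s: 30.55
position: [0.5272, 0.3026, 0.0197]
tool_rot: [[-1.0, 0.001, 0.001], [0.001, 1.0, 0.0], [-0.001, 0.0, -1.0]]
ft_force: [-0.6, 0.2, -0.0]
grip_width: 0.0559
gripper_force: 0.0
```

Request:
move_arm([
  [0, 0, 0, 0, 0, 0, 0.3],
  [0, 0, 0, 0, 0, -3, 0.5],
  [0, 0, 0, 3, -2, -8, 1],
  [0, 0, 0, 7, -5, -13, 1],
  [0, 0, 0, 7, -5, -16, 1],
])

```text
time_s: 31.05
position: [0.4569, 0.2532, 0.1727]
tool_rot: [[-1.0, 0.001, -0.003], [0.001, 1.0, -0.001], [0.003, -0.001, -1.0]]
ft_force: [0.9, 0.6, -0.1]
grip_width: 0.0851
gripper_force: 0.0
```

```bash
python3 - <<'E'
from h import *
env.get_image("top")
im=env.get_image("wrist"); cv2.imwrite("pics/w13.png",cv2.resize(im["color"][:,:,::-1],(800,600)))
print(env.observe()["position"],env.observe()["time_s"])
for n,c,r in(("S",[.526,.3015,.031],18),("B1",[.4348,.305,.023],20),("B2",[.5224,.2105,.023],20),("bush",[.43,.2136,.04],14)):
    print(n); hough(im,proj(im,c)[0],c[2],r)
E
```

```text
[0.45986296 0.25410538 0.17816955] 31.15
S
[339.77447625 265.48306229] r/exp 0.98 [339.2 266.5] [0.527  0.3011]
[339.77447625 265.48306229] r/exp 0.98 [359.5 247.4] [0.5093 0.3176]
[339.77447625 265.48306229] r/exp 0.95 [341.1 277.8] [0.5377 0.3032]
B1
[347.39086201 158.44521575] r/exp 1.03 [346.1 159.4] [0.4356 0.304 ]
[347.39086201 158.44521575] r/exp 1.03 [339.4 156.4] [0.4331 0.2984]
[347.39086201 158.44521575] r/exp 0.98 [352.5 143.2] [0.4225 0.3086]
B2
[234.9313095  257.91320095] r/exp 1.05 [234.6 257.6] [0.5221 0.2102]
[234.9313095  257.91320095] r/exp 0.99 [224.9 261.4] [0.5257 0.2015]
[234.9313095  257.91320095] r/exp 0.99 [220.8 254.2] [0.519  0.1982]
bush
[232.00259672 155.55851538] r/exp 0.97 [238.  149.5] [0.4254 0.2183]
[232.00259672 155.55851538] r/exp 1.02 [234.6 154.4] [0.4291 0.2156]
[232.00259672 155.55851538] r/exp 0.98 [230.5 143.9] [0.4211 0.2128]
```

View pics/w13.png

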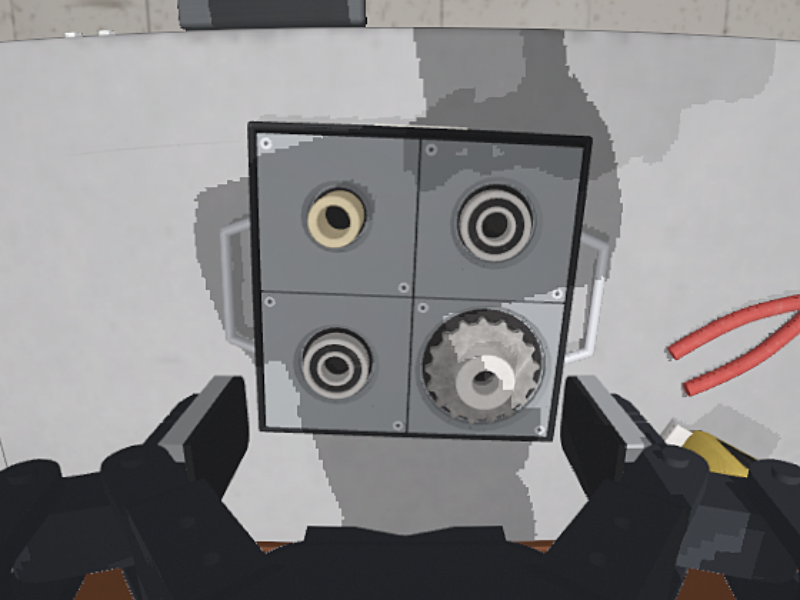

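All four parts are in their pockets: bush (336,215), bearings (495,223) and (336,365), sprocket (483,370), in the enlarged picture. The last check is the hub height by touch, expecting 0.031.

Request:
move_arm([
  [0, 0, 0, -3.5, 2.5, 3, -1],
  [0, 0, 0, -6.7, 4.8, 7, -1],
  [0, 0, 0, -6.7, 4.8, 11, -1],
  [0, 0, 0, -6.7, 4.8, 13, -1],
  [0, 0, 0, -6.7, 4.8, 13, -1],
])

```text
time_s: 31.65
position: [0.5249, 0.3018, 0.0386]
tool_rot: [[-1.0, 0.001, -0.007], [0.001, 1.0, -0.002], [0.007, -0.002, -1.0]]
ft_force: [-0.3, 0.2, 0.5]
grip_width: 0.0125
gripper_force: 0.0
```

Request:
move_arm([
  [0, 0, 0, 0, 0, 0.5, -1],
  [0, 0, 0, 0, 0, 0.9, -1],
  [0, 0, 0, 0, 0, 1.1, -1],
  [0, 0, 0, 0, 0, 1.3, -1],
  [0, 0, 0, 0, 0, 1.3, -1],
])

```text
time_s: 32.15
position: [0.5268, 0.3024, 0.0311]
tool_rot: [[-1.0, 0.001, 0.002], [0.001, 1.0, 0.001], [-0.002, 0.001, -1.0]]
ft_force: [-2.4, -1.2, 9.2]
grip_width: 0.0002
gripper_force: 4.6
```

Contact at 0.031, so the sprocket is seated. I'll lift clear and hand in.

Request:
move_arm([
  [0, 0, 0, 0, 0, -4, -1],
  [0, 0, 0, 0, 0, -9, -1],
  [0, 0, 0, 0, 0, -14, -1],
  [0, 0, 0, 0, 0, -18, -1],
  [0, 0, 0, 0, 0, -18, -1],
])

```text
time_s: 32.65
position: [0.5282, 0.303, 0.2162]
tool_rot: [[-1.0, 0.0, 0.012], [0.001, 1.0, 0.004], [-0.012, 0.004, -1.0]]
ft_force: [0.7, -0.9, -0.6]
grip_width: -0.0002
gripper_force: 0.0
```

```bash
python3 -c "
from rig import env
print(env.observe()['position'],env.close_job())"
```

```text
the job is handed in; nothing more can be done
[0.52818822 0.30299447 0.21615132] None
```

The job is handed in at about 33 s, with no verdict returned: the sprocket (hub up) and both 40 mm bearings were confirmed at seated height by touch, the brass bush was checked only by camera, and I never gripped the large bearing or steel bush.

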